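Seat an angle-iron offcut in the fence corner and hold it

ROBOT

A 7-joint arm with a two-finger parallel gripper is mounted at the origin on a cart in front of the work surface, level with it; the furniture and walls round the work are solid. World frame = base frame: x ahead of the robot, y to its left, z up, the work surface at z = 0. Lengths are in m, angles in rad, forces in N, time in s.
With the tool pointing down it reaches from about 0.4 to 0.9 m from the base axis. Payload 5.5 kg.
Tool frame: the origin (TCP) lies midway between the tips of the shut fingers; the grasp point (between the pads) lies 19 mm behind it (manip.grip_depth is the distance from the TCP to the grasp point, in m); z points along the fingers, x is the direction in which the jaws open and shut, and the axes are right-handed (so a half turn about z gives the same grasp; the last joint's range is limited). The gripper opens to 92 mm and grips with 3 to 60 N. Pads are 19 mm wide; open, the fingers measure 130 mm over their backs; the gripper's body (75 mm by 190 mm) begins 47 mm behind the grasp point.
Start: joints at [-1.013, 0.501, -0.427, 1.55, 0.221, 1.138, -0.21], TCP at [0.189, 0.622, 0.227] pointing down, gripper open.
Joint ranges: [-2.88, 2.88], [-0.31, 2.03], [-1.54, 1.56], [0.2, 2.42], [-1.41, 4.55], [0.19, 2.02], [-2.57, 2.57]. Speed limits (rad/s): [2.57, 2.57, 3.14, 3.14, 3.14, 3.14, 3.14].

INTERFACE

Orientations are given as a unit quaternion [x, y, z, w].
In Python, from bench import manip, effector, viewer gives the robot as it stands. Calls block until the motion is done:
- manip.move_pose(position, orientation): joint-space move of the TCP to a pose.
- manip.servo_line(position, ori=None, vel=0.15): straight line of the TCP; ori=None keeps the orientation; vel is the mean speed in m/s.
- manip.movej(angles): joint-space move.
- effector.open_jaws() and effector.close(f_grip=None): open the fingers fully, or close them until they stop; f_grip is the grip in N (None keeps the last).
- manip.sleep(seconds).
- manip.solve_ik(position, orientation): joint angles nearest the present ones, or None.
- viewer.get_image(name): name is "scene" or "top" or "wrist"; returns the picture (420x560x3 uint8, red, green, blue); there is no depth.
- viewer.get_calibration(name): a dict with "vfov" (degrees; the focal length in pixels is half the picture's height over the tangent of half this angle, whatever the lens; pixels are square), "cx", "cy" (the principal point, pixels), "dist_coeffs" ([k1, k2, p1, p2, k3] as OpenCV has them; the pictures are not rectified), "eye" and "attitude" of the camera in the world. Camera axes: x right, y down, z forward; pixel columns grow to the right and rows downward; lengths in m; the calibration is good to about 2 mm. A picture is of the moment at which its call begins: read the wrist's pose just before it. get_calibration takes no time and is no camera call; for the wrist camera it gives the pose at the moment of the call.
A pose or a line that the arm cannot do raises manip.PlanningError and nothing moves.
- manip.hand_in(): hands the job in, once; it reports no verdict.
Readings, each from a call of its own:
- manip.current_clock(): time.
- manip.current_q(): joint angles.
- manip.current_joint_velocities(): joint speeds.
- manip.current_tau(): joint torques, N m.
- manip.current_tool_pos(): TCP position.
- manip.current_tcp_rot(): TCP orientation.
- manip.current_force(): force on the tool from outside, world axes, zero at the start.
- manip.current_wrist_torque(): the same for the moment, N m.
- manip.current_finger_gap(): finger opening in m.
Only numpy, scipy, OpenCV 4.12 (cv2) and the standard library are available. Lean on these libraries where they do the work, as an engineer would, in place of code of your own. Each camera call takes 0.05 s, during which the arm holds its last target.

TASK

Put the loose angle-iron offcut on the low steel bed with one leg flat on the bed and its upright leg flat against the fence, and its end up against the end stop, which is screwed on at the left or the right end of the bed. Then push diagonally into its inside corner so that it is pressed firmly (about 15 N each way) against the fence and down onto the bed together, and finish while still holding that push, without letting go. Leave the other things on the table where they are.

Things in the scene. Friction and masses are not known exactly. Their poses are not given: they have to be found in the camera images.
- angle_leg (a point): Loose workpiece: dark steel angle-iron offcut (L), legs 50 mm wide, 8 mm thick, 90 mm long, one leg flat on the table. The point is the centre of the upright leg (25 mm above the underside, mid-length, mid-thickness). x points out of its outer face (4 mm away), y along the length, z up. The flat leg reaches back to x = -46 mm; its upper face lies 17 mm below the point.
- angle: The same offcut, about 0.5 kg; origin at the centre of the underside, 21 mm behind (-x) and 25 mm below angle_leg, same axes.
- bed: Fixed steel bed plate, 140 (x) x 220 (y) x 10 mm high; origin at the centre of its underside, on the table. x points away from the robot to the fence, y to the left along the fence. Its place and turn differ every time. Bed, fence and stop are ground and oiled, so steel slides on them easily (friction about 0.12).
- fence: Fixed fence: dark steel bar along the bed's far edge, 24 (x) x 220 (y) mm, 44 mm high above the bed; origin at the centre of its underside, on the bed's upper face. The face to press against is at x = -12 mm in its frame, x = +46 mm in the bed's. Axes as the bed.
- stop: Fixed end stop: dark steel block on the bed, touching the fence face, 80 (x) x 24 (y) x 36 mm high; origin at the centre of its underside, on the bed's upper face, 6 mm in x and either +92 mm (left) or -92 mm (right) in y from the bed's centre. Axes as the bed. The bed's other end is open, with two screw holes.
- loose_strip: Bystander, to be left alone: a single flat steel strip, 118 x 36 x 6 mm; origin at the centre of its underside.
- done_stack: Bystander, to be left alone: a low stack of finished strips, 120 x 43 x 18 mm; origin at the centre of its underside.
- marker: Bystander, to be left alone: a paint marker, 138 x 19 x 16 mm; origin at the centre of its underside.
- tape: Bystander, to be left alone: a tape measure, 36 x 68 x 62 mm; origin at the centre of its underside.
Things that resemble listed ones, but are neither listed nor needed, are in the scene too. What is shaped like the angle but blue or green is not meant.

How it is judged:
By the outcome, as a careful person would: the job done as asked, in the order asked, and still so for the second after the job is handed in, while the arm keeps its last pose, push and grip.
It also fails if it takes over 67 s, if anything falls off the work surface, if the arm or the gripper's body presses on something with over 40 N, if the wrist force passes 120 N, or if a joint passes its speed limit or range.

## Working session

There is one attempt and no reset: what is moved stays moved. The work goes in short steps, each a Python script; the robot and the scene stay as the last script left them, time stands still between calls to the robot, and variables do not carry over. Pictures are saved under pics/ and viewed, and the job is handed in when it is done.

```bash
ls; mkdir -p pics; python3 - <<'E'
from bench import manip, effector, viewer
import cv2
for n in ["scene","top","wrist"]:
    c=viewer.get_calibration(n); print(n,c)
    im=viewer.get_image(n); cv2.imwrite(f"pics/{n}0.png",im[:,:,::-1])
print(manip.current_clock(),manip.current_tcp_rot(),manip.current_tool_pos(),manip.grip_depth, manip.current_finger_gap())
E
```

```text
pics
scene {'vfov': 53.42908831975889, 'cx': 275.1522664089444, 'cy': 213.06448218989215, 'dist_coeffs': array([-0.10768515,  0.        ,  0.        ,  0.        ,  0.        ]), 'eye': array([-0.18021712, -0.47347429,  0.93238523]), 'attitude': array([ 0.8146639 , -0.41360413,  0.17819714, -0.3653767 ])}
top {'vfov': 43.70577969446568, 'cx': 276.56879313732406, 'cy': 208.54920109751947, 'dist_coeffs': array([-0.0625796,  0.       ,  0.       ,  0.       ,  0.       ]), 'eye': array([0.18818944, 0.09201453, 1.91920603]), 'attitude': array([ 0.70680879, -0.70019843,  0.0693722 , -0.07301366])}
wrist {'vfov': 70.22584587898926, 'cx': 282.0923022917546, 'cy': 208.55741821965162, 'dist_coeffs': array([0.00815895, 0.        , 0.        , 0.        , 0.        ]), 'eye': array([0.10892809, 0.64667564, 0.38393604]), 'attitude': array([0.7930229 , 0.58892936, 0.09152722, 0.12609385])}
0.15 [ 8.03286742e-01  5.95592038e-01 -6.07743187e-04  4.05174953e-04] [0.18874809 0.62145665 0.22591667] 0.0188 0.09189067562595546
```

View pics/scene0.png

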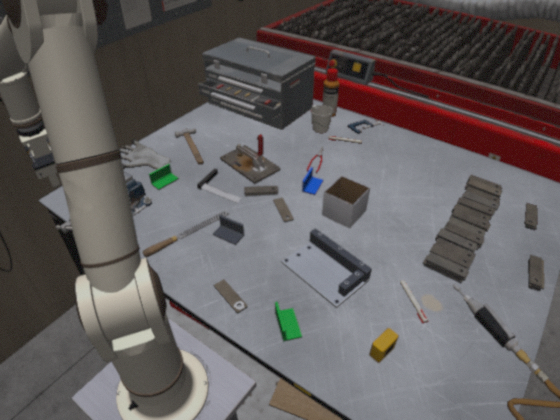

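View pics/top0.png

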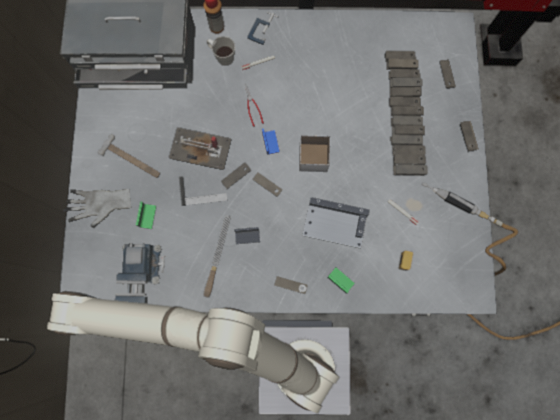

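View pics/wrist0.png

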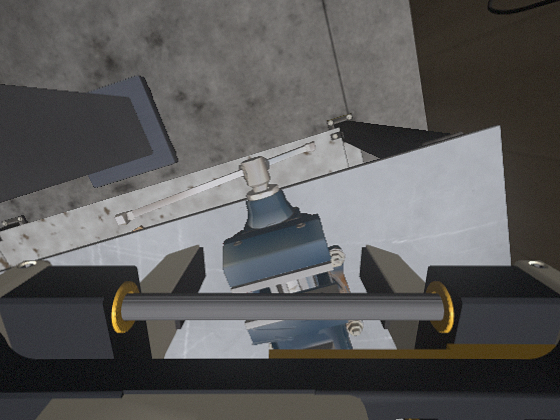

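The dark angle is at about top (247,236), scene (229,230). The bed is at about top (336,222), with its stop at the right end near (360,225). Next I'll enlarge both.

```bash
cat > h.py <<'E'
import numpy as np, cv2
from scipy.spatial.transform import Rotation as R
def cam(c):
    f=210/np.tan(np.radians(c['vfov'])/2)
    K=np.array([[f,0,c['cx']],[0,f,c['cy']],[0,0,1]]); return K,np.array(c['dist_coeffs']),np.array(c['eye']),R.from_quat(c['attitude']).as_matrix()
def back(c,uv,z):
    K,d,e,A=cam(c)
    p=cv2.undistortPoints(np.array(uv,float).reshape(-1,1,2),K,d).reshape(-1,2)
    r=np.c_[p,np.ones(len(p))]@A.T
    return e+r*((z-e[2])/r[:,2])[:,None]
def proj(c,P):
    K,d,e,A=cam(c)
    rv=cv2.Rodrigues(A.T)[0]; t=-A.T@e
    return cv2.projectPoints(np.array(P,float).reshape(-1,1,3),rv,t,K,d)[0].reshape(-1,2)
E
python3 - <<'E'
import cv2
t=cv2.imread('pics/top0.png'); s=cv2.imread('pics/scene0.png')
def crop(im,x,y,w,h,k,n): cv2.imwrite(n,cv2.resize(im[y:y+h,x:x+w],None,fx=k,fy=k,interpolation=cv2.INTER_CUBIC))
crop(t,295,190,80,60,10,'pics/tb.png'); crop(t,225,217,48,36,16,'pics/ta.png')
crop(s,275,220,107,80,7,'pics/sb.png'); crop(s,205,205,48,42,14,'pics/sa.png')
E
```

```text
(no output)
```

View pics/tb.png

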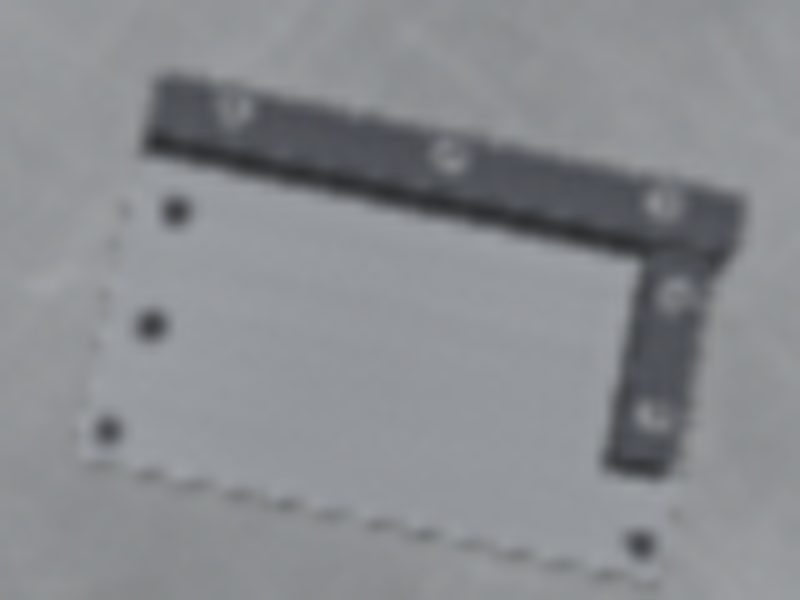

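View pics/ta.png

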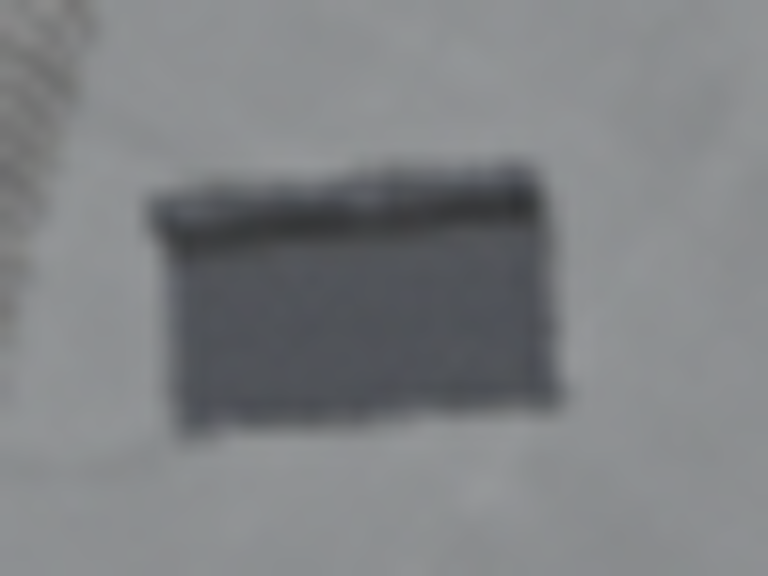

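View pics/sb.png

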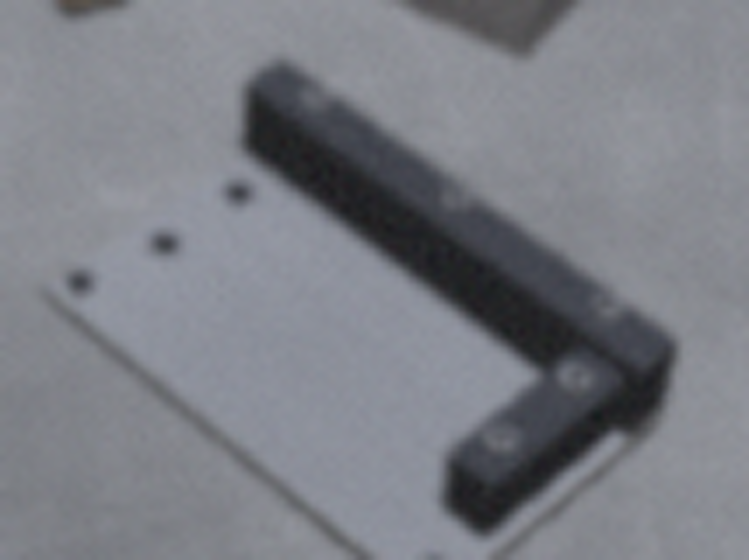

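View pics/sa.png

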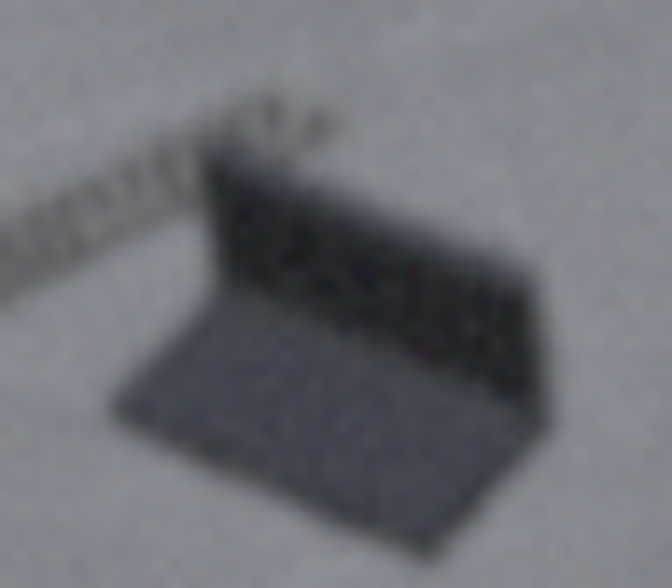

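```bash
cat > fit.py <<'E'
from h import *
from bench import viewer
from scipy.optimize import least_squares
C={n:viewer.get_calibration(n) for n in('top','scene')}
def px(o,k,pts): return [((X+.5)/k-.5+o[0],(Y+.5)/k-.5+o[1]) for X,Y in pts]
def T(p,P):
    P=np.array(P)/1000.; c,s=np.cos(p[2]),np.sin(p[2])
    return np.c_[p[0]+c*P[:,0]-s*P[:,1],p[1]+s*P[:,0]+c*P[:,1],P[:,2]]
def fit(obs,x0,b=None):
    def f(p): return np.concatenate([(proj(C[n],T(p,P))-np.array(uv)).ravel() for n,P,uv in obs])
    r=least_squares(f,x0,loss='soft_l1'); return r.x,f(r.x).reshape(-1,2)
bed=[('top',[(-70,110,10),(-70,-110,10),(70,110,54),(70,-110,54),(-34,-80,46),],px((295,190),10,[(80,458),(660,582),(155,72),(748,192),(608,460)])),
('scene',[(70,110,54),(46,110,54),(46,110,10),(70,-110,54),(-34,-80,46),(-34,-104,46),(-34,-104,10),(-70,110,10)],px((275,220),7,[(280,60),(245,90),(245,148),(675,345),(450,462),(487,490),(485,535),(43,290)]))]
ang=[('top',[(25,45,50),(25,-45,50),(-25,45,8),(-25,-45,8)],px((225,217),16,[(150,200),(535,165),(180,435),(560,403)])),
('scene',[(17,45,50),(17,-45,50),(-25,45,8),(-25,-45,8)],px((205,205),14,[(205,165),(525,275),(112,405),(435,545)]))]
if __name__=='__main__':
    np.set_printoptions(precision=4,suppress=True)
    for o,x0 in((bed,[.5,-.1,0]),(ang,[.5,.2,0])):
        x,r=fit(o,x0); print(x,np.degrees(x[2])); print(r.round(1).tolist())
        for i in (0,1):
            x,_=fit(o[i:i+1],x0); print(o[i][0],x)
E
python3 fit.py
```

```text
[ 0.5241 -0.1145 -0.2072] -11.86954575052577
[[-0.1, 0.1], [0.5, 0.4], [0.8, -0.2], [0.7, 0.5], [1.0, -0.1], [0.1, -0.8], [-0.5, -1.4], [-1.1, 0.6], [0.8, -0.6], [-0.8, -1.5], [0.7, -0.2], [-0.4, 1.5], [-0.3, -0.6]]
top [ 0.5246 -0.1123 -0.201 ]
scene [ 0.5231 -0.1158 -0.2095]
[0.4748 0.2094 0.1115] 6.388385464771756
[[0.1, -0.4], [0.8, -0.7], [0.3, 0.2], [0.9, -0.3], [-1.0, -0.8], [-0.1, 1.0], [-0.8, -0.3], [-0.3, -0.2]]
top [0.4737 0.2113 0.0981]
scene [0.4754 0.2077 0.1164]
```

```bash
cat >> h.py <<'E'
def qdown(a):
    x=np.array([np.cos(a),np.sin(a),0]); z=np.array([0,0,-1.]); y=np.cross(z,x)
    return R.from_matrix(np.c_[x,y,z]).as_quat()
ANG=np.array([.4748,.2094,.1115]); BED=np.array([.5241,-.1145,-.2072])
def W(p,x,y,z):
    c,s=np.cos(p[2]),np.sin(p[2]); return np.array([p[0]+c*x-s*y,p[1]+s*x+c*y,z])
E
python3 - <<'E'
from h import *
from bench import manip, viewer
np.set_printoptions(precision=3,suppress=True)
best=None
for k in (0,np.pi):
    for nm,p in (('a',W(ANG,.021,0,.2)),('b',W(BED,-.028,-.02,.1))):
        yaw=(ANG if nm=='a' else BED)[2]+k
        print(k,nm,manip.solve_ik(p,qdown(yaw)))
for k in (np.pi/2,-np.pi/2):
    print(k,manip.solve_ik(W(BED,0.02,-.03,.03),qdown(BED[2]+k)))
E
```

```text
0 a [-0.385  0.303 -0.082  1.868  0.03   0.972 -0.369]
0 b [-0.086  0.41   0.348  2.026 -0.203  0.738  0.179]
3.141592653589793 a [ 0.486  0.662 -1.297  1.842  0.691  1.191  2.212]
3.141592653589793 b [-0.739  0.908  1.354  2.043 -1.022  1.125 -2.246]
1.5707963267948966 [ 0.193  0.575  0.034  1.926 -0.031  0.641  1.611]
-1.5707963267948966 [-0.212  0.647  0.559  1.94  -0.519  0.7   -1.115]
```

```bash
python3 - <<'E'
from h import *
from bench import manip, viewer
manip.move_pose(W(ANG,.021,0,.2),qdown(ANG[2]))
manip.sleep(.2)
c=viewer.get_calibration('wrist'); im=viewer.get_image('wrist')
np.save('w1.npy',c,allow_pickle=True)
im=im[:,:,::-1].copy(); cv2.imwrite('pics/w1raw.png',im)
P=[(25,45,50),(25,-45,50),(17,45,50),(17,-45,50),(-25,45,8),(-25,-45,8)]
from fit import T
for u,v in proj(c,T(ANG,P)): cv2.circle(im,(int(round(u)),int(round(v))),2,(0,0,255),-1)
cv2.imwrite('pics/w1.png',im); print(c['eye'],manip.current_clock(),manip.current_tool_pos(),manip.current_force())
E
```

```text
[0.48628354 0.29685701 0.35812536] 2.2583 [0.4954002  0.21254906 0.19992135] [-0.41596209 -0.48046646 -0.82845563]
```

View pics/w1.png

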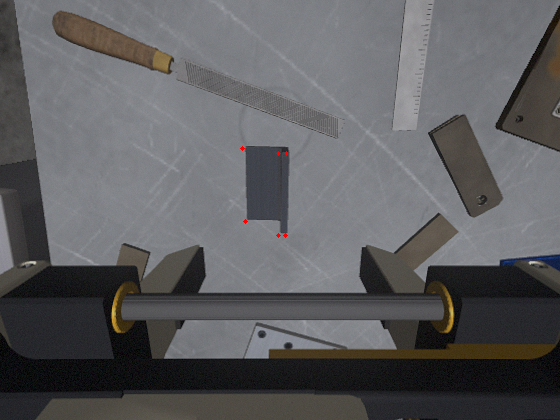

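```bash
python3 - <<'E'
import cv2
im=cv2.imread('pics/w1raw.png'); cv2.imwrite('pics/w1c.png',cv2.resize(im[135:245,225:310],None,fx=5.4,fy=5.4,interpolation=cv2.INTER_CUBIC))
E
```

```text
(no output)
```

View pics/w1c.png

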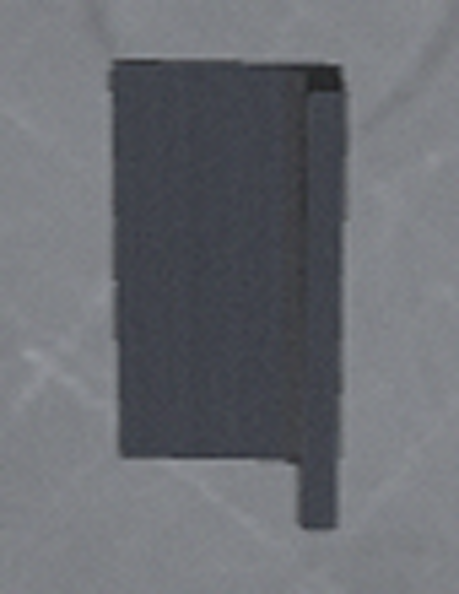

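```bash
cat > g.py <<'E'
from fit import *
C['wrist']=np.load('w1.npy',allow_pickle=True).item()
o=('wrist',[(25,45,50),(17,45,50),(25,-45,50),(17,-45,50),(-25,45,8),(-25,-45,8)],px((225,135),5.4,[(343,90),(308,90),(336,527),(301,527),(114,60),(121,457)]))
x,r=fit([o],[.475,.21,.1]); print(x,r.round(1).tolist()); print(fit(ang+[o],x)[0])
E
python3 g.py
```

```text
[0.4771371 0.2122411 0.0990667] [[1.1, -0.2], [-0.3, -0.4], [0.5, 0.5], [-0.2, 0.4], [-0.7, 0.0], [-0.3, -0.1]]
[0.47695413 0.21198907 0.10146412]
```

```bash
sed -i 's/^ANG=[^;]*;/ANG=np.array([.4770,.2121,.0995]);/' h.py; python3 - <<'E'
from h import *
from bench import manip, viewer, effector
np.set_printoptions(precision=4,suppress=True)
q=qdown(ANG[2])
manip.move_pose(W(ANG,.021,0,.09),q)
manip.servo_line(W(ANG,.021,0,.015),vel=.08)
print(manip.current_tool_pos(),manip.current_force())
effector.close(f_grip=35)
print(manip.current_finger_gap(),manip.current_force())
manip.servo_line(W(ANG,.021,0,.13),vel=.1)
manip.sleep(.2)
print(manip.current_finger_gap(),manip.current_force(),manip.current_clock())
p=W(BED,-.026,-.015,.13)
manip.move_pose(p,qdown(BED[2])); manip.sleep(.2)
print(manip.current_tool_pos(),manip.current_clock())
c=viewer.get_calibration('wrist'); im=viewer.get_image('wrist'); np.save('w2.npy',c,allow_pickle=True)
cv2.imwrite('pics/w2raw.png',im[:,:,::-1])
im=im[:,:,::-1].copy()
from fit import T
for u,v in proj(c,T(BED,[(46,110,54),(70,110,54),(46,110,10),(46,-80,46),(-34,-80,46),(-34,-80,10),(-70,110,10),(-70,-110,10)])): cv2.circle(im,(int(round(u)),int(round(v))),2,(0,0,255),-1)
cv2.imwrite('pics/w2.png',im)
E
```

```text
[0.4983 0.2144 0.0154] [-0.0549  0.1329 -0.3527]
0.008053675988973871 [-0.482   0.8128  0.239 ]
0.007716883460200593 [-0.4427  0.6097 -4.6451] 6.6167
[ 0.496  -0.1221  0.1299] 8.0917
```

View pics/w2.png

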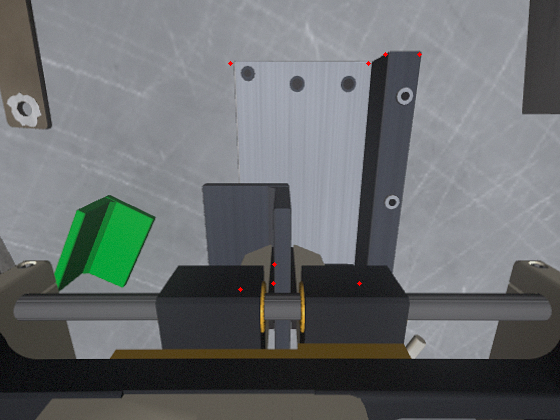

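```bash
python3 - <<'E'
import cv2
from h import *
from fit import T
im=cv2.imread('pics/w2raw.png'); c=np.load('w2.npy',allow_pickle=True).item()
k=3
b=cv2.resize(im[40:240,220:440],None,fx=k,fy=k,interpolation=cv2.INTER_CUBIC)
for L in ([(-70,110,10),(-70,10,10)],[(46,110,10),(46,0,10)],[(46,110,54),(46,30,54)],[(70,110,54),(70,30,54)],[(-70,110,10),(46,110,10)]):
    p=(proj(c,T(BED,L))-[220,40]+.5)*k-.5; p=p.round().astype(int)
    cv2.line(b,tuple(map(int,p[0])),tuple(map(int,p[1])),(0,0,255),1)
cv2.imwrite('pics/w2c.png',b)
E
```

```text
(no output)
```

View pics/w2c.png

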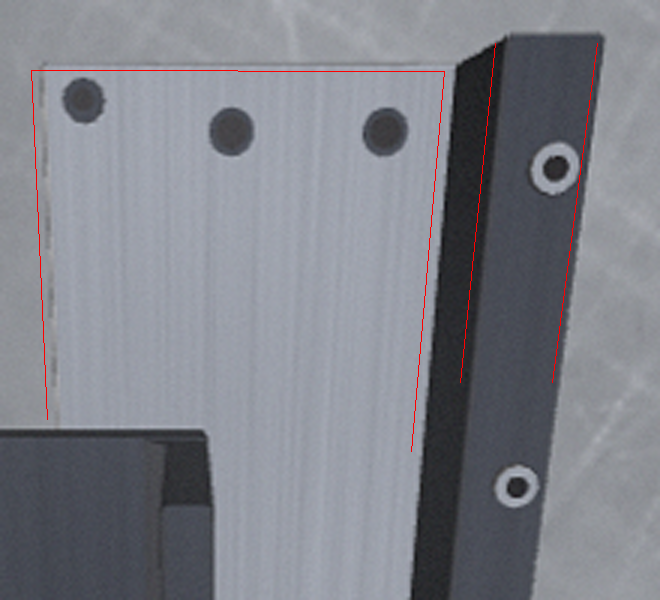

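```bash
sed -i 's/BED=np.array(\[.5241,-.1145,/BED=np.array([.5263,-.1140,/' h.py; python3 - <<'E'
from h import *
from bench import manip, viewer, effector
np.set_printoptions(precision=4,suppress=True)
q=qdown(BED[2]); X=-.026
c,s=np.cos(BED[2]),np.sin(BED[2]); M=np.array([[c,s,0],[-s,c,0],[0,0,1]])
F=lambda: M@manip.current_force()
manip.servo_line(W(BED,X,-.025,.13),q,vel=.1)
manip.servo_line(W(BED,X,-.025,.0275),vel=.08)
manip.sleep(.2); f0=F(); print(f0,manip.current_tool_pos(),manip.current_clock())
y=-.025
while y>-.045:
    y-=.001; manip.servo_line(W(BED,X,y,.0275),vel=.03); manip.sleep(.05)
    f=F()-f0
    print(round(y,4),f)
    if abs(f[1])>3: break
y+=.0007
manip.servo_line(W(BED,X,y,.0275),vel=.03)
z=.0275
while z>.021:
    z-=.0005; manip.servo_line(W(BED,X,y,z),vel=.03); manip.sleep(.05); f=F()-f0
    if f[2]>3: break
print(y,z,f,manip.current_clock(),manip.current_tool_pos())
im=viewer.get_image('wrist');cv2.imwrite('pics/w3.png',im[:,:,::-1])
E
```

```text
[-0.4156 -0.0836 -4.5541] [ 0.496  -0.1332  0.0279] 10.025
-0.026 [ 0.6487  0.5989 -0.0176]
-0.027 [0.3501 0.5604 0.2249]
-0.028 [ 0.6309  0.0621 -0.6069]
-0.029 [-0.5731 -0.0087  0.2515]
-0.03 [ 0.2634  0.4866 -0.2829]
-0.031 [ 0.8332 -0.2638 -0.2878]
-0.032 [ 0.612  -0.0956  0.0406]
-0.033 [ 0.2758  0.1785 -0.196 ]
-0.034 [-0.2893  2.5396  0.869 ]
-0.035 [0.5087 5.0754 0.8104]
-0.03430000000000001 0.024499999999999997 [-0.1962  5.3126  5.2246] 15.075 [ 0.4944 -0.1414  0.025 ]
```

View pics/w3.png

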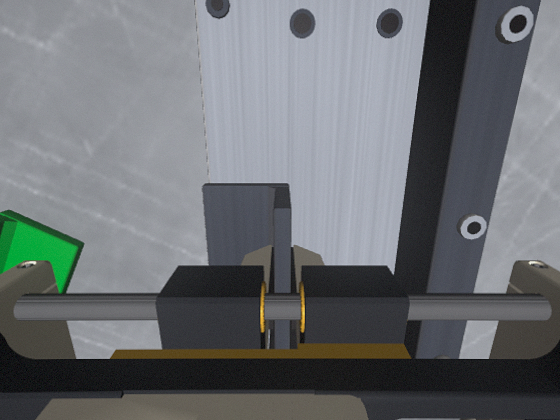

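```bash
python3 - <<'E'
from h import *
from bench import manip, viewer, effector
np.set_printoptions(precision=4,suppress=True)
c,s=np.cos(BED[2]),np.sin(BED[2]); M=np.array([[c,s,0],[-s,c,0],[0,0,1]])
F=lambda: M@manip.current_force()
effector.open_jaws(); manip.sleep(.1)
print('open',F(),manip.current_finger_gap())
manip.servo_line(W(BED,-.026,-.0343,.12),vel=.12)
effector.close(f_grip=20)
q0=manip.current_q(); T=W(BED,-.047,-.034,.12)
sols=[(k,manip.solve_ik(T,qdown(BED[2]+k))) for k in(np.pi/2,-np.pi/2)]
k=min(sols,key=lambda a:np.abs(a[1]-q0).max())[0]; print(k,[np.abs(b-q0).max() for a,b in sols])
manip.move_pose(T,qdown(BED[2]+k)); manip.sleep(.2)
print(manip.current_finger_gap(),F(),manip.current_clock())
im=viewer.get_image('scene');cv2.imwrite('pics/s4.png',cv2.resize(im[200:320,260:420,::-1],None,fx=5,fy=5,interpolation=cv2.INTER_CUBIC))
im=viewer.get_image('wrist');cv2.imwrite('pics/w4.png',im[:,:,::-1]); np.save('w4.npy',viewer.get_calibration('wrist'),allow_pickle=True)
E
```

```text
open [ 0.3377  0.6525 -0.9568] 0.09179694732120044
-1.5707963267948966 [np.float64(1.4234873531785208), np.float64(1.4159060447938911)]
0.0004777778262042333 [ 0.139   1.2081 -0.2869] 20.45
```

View pics/s4.png

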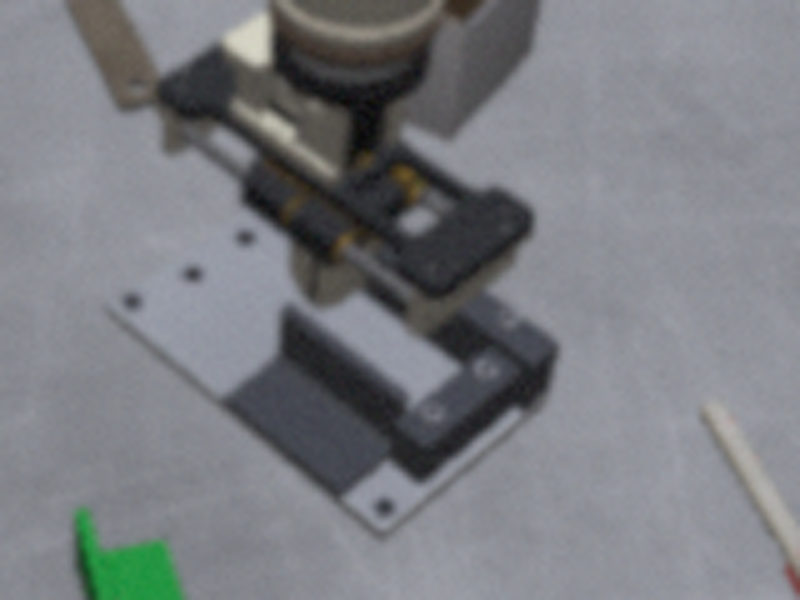

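View pics/w4.png

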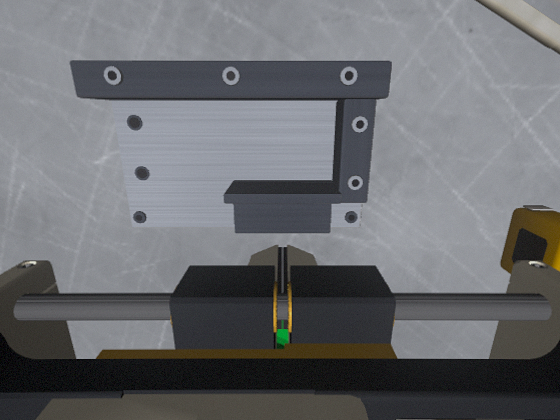

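Wrist view: the fence runs along the top (75–390, 80), with the stop at (357,150). The angle sits flat with its right end touching the stop, and its upright leg spans (225–365, 190), parallel to the fence. Next I'll push it to the fence.

```bash
cat >> h.py <<'E'
from bench import manip, viewer, effector
np.set_printoptions(precision=4,suppress=True)
_c,_s=np.cos(BED[2]),np.sin(BED[2]); M=np.array([[_c,_s,0],[-_s,_c,0],[0,0,1]])
def F(n=5):
    a=[]
    for i in range(n): a.append(M@manip.current_force()); manip.sleep(.02)
    return np.mean(a,0)
def bedpos():
    return M@(manip.current_tool_pos()-np.array([BED[0],BED[1],0]))
E
python3 - <<'E'
from h import *
f0=F(); print(f0)
manip.servo_line(W(BED,-.049,-.034,.0215),vel=.1)
print(F()-f0,bedpos())
x=-.049
manip.servo_line(W(BED,.012,-.035,.0215),vel=.04); print(F()-f0,bedpos())
x=.012
while x<.040:
    x+=.0015; manip.servo_line(W(BED,x,-.035,.0215),vel=.05); f=F(2)-f0
    print(round(x,4),f)
    if f[0]<-4: break
print(bedpos(),manip.current_clock()); np.save('f0.npy',f0)
im=viewer.get_image('scene');cv2.imwrite('pics/s5.png',cv2.resize(im[200:320,260:420,::-1],None,fx=5,fy=5,interpolation=cv2.INTER_CUBIC))
im=viewer.get_image('wrist');cv2.imwrite('pics/w5.png',im[:,:,::-1])
E
```

```text
[-0.1664 -0.0451 -0.281 ]
[0.2886 0.1312 0.1966] [-0.0483 -0.034   0.0222]
[-0.2524 -0.1548 -0.0454] [ 0.012  -0.0352  0.0216]
0.0135 [-0.3111 -0.7265  0.5147]
0.015 [ 0.3125 -0.4242  0.0456]
0.0165 [ 0.4716 -0.2752  0.2659]
0.018 [ 0.1394 -0.0426 -0.0294]
0.0195 [ 0.2821 -0.1354 -0.1785]
0.021 [0.4717 0.0701 0.8897]
0.0225 [-0.3695  0.4275  0.0296]
0.024 [-0.0431  0.0317 -0.1283]
0.0255 [ 0.4981 -0.3578  0.0749]
0.027 [0.5807 0.0195 0.5623]
0.0285 [-4.167  -0.0153  3.1544]
[ 0.0274 -0.035   0.0213] 26.725
```

View pics/s5.png

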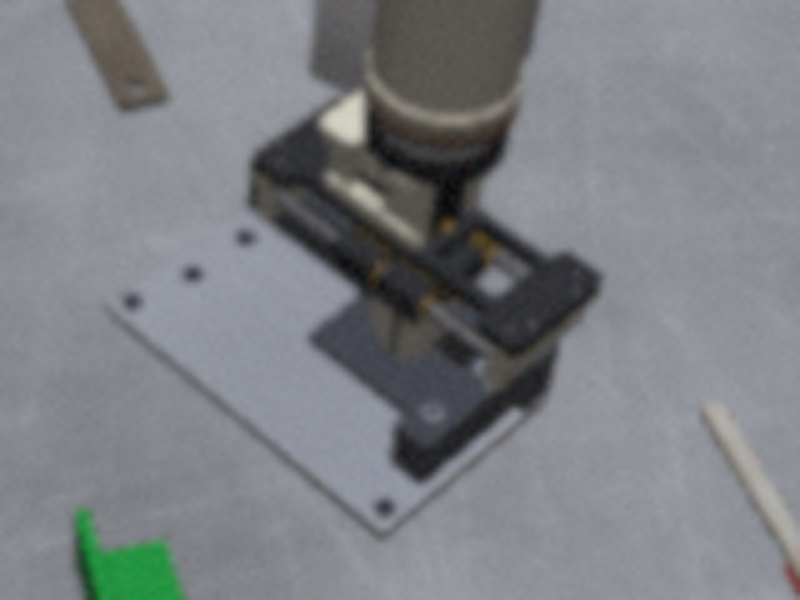

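View pics/w5.png

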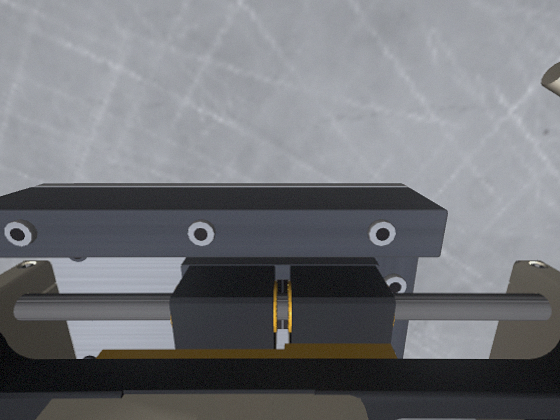

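```bash
python3 - <<'E'
from h import *
f0=np.load('f0.npy')
x,y,z=.0285,-.035,.0215
def go(): manip.servo_line(W(BED,x,y,z),vel=.03); return F(4)-f0
while z>.014:
    z-=.0007; f=go(); print('z',round(z,4),f)
    if f[2]>8: break
for i in range(8):
    if f[0]<-8: break
    x+=.0007; f=go(); print('x',round(x,4),f)
for i in range(6):
    y-=.0007; f=go(); print('y',round(y,4),f,bedpos())
    if f[1]>5: break
print(x,y,z,manip.current_clock()); np.save('xyz.npy',[x,y,z])
E
```

```text
z 0.0208 [-4.9751  0.0041  3.42  ]
z 0.0201 [-4.8898 -0.1736  2.8538]
z 0.0194 [-4.9796  0.0158  2.7975]
z 0.0187 [-5.06   -0.3112  2.4542]
z 0.018 [-6.8056 -0.0946  8.876 ]
x 0.0292 [-9.32    0.728  11.0323]
y -0.0357 [-9.5436  1.3816 11.6822] [ 0.0274 -0.035   0.0183]
y -0.0364 [-9.7304  3.1605 11.952 ] [ 0.0274 -0.035   0.0183]
y -0.0371 [-9.494   4.6157 11.3014] [ 0.0274 -0.0352  0.0183]
y -0.0378 [-9.6109  5.3773 11.9576] [ 0.0274 -0.0352  0.0183]
0.0292 -0.0378 0.018000000000000002 29.9917
```

```bash
python3 - <<'E'
from h import *
f0=np.load('f0.npy'); x,y,z=np.load('xyz.npy')
y+=.0007
for i in range(14):
    manip.servo_line(W(BED,x,y,z),vel=.03); manip.sleep(.1); f=F(6)-f0
    print(round(x,4),round(z,5),f,bedpos())
    ex,ez=15.5+f[0],15.5-f[2]
    if abs(ex)<.7 and abs(ez)<.7: break
    x+=np.clip(ex*.00018,-.0008,.0008); z-=np.clip(ez*.0001,-.0005,.0005)
manip.sleep(1); print(F(10)-f0,manip.current_clock(),manip.current_finger_gap()); np.save('xyz.npy',[x,y,z])
im=viewer.get_image('scene');cv2.imwrite('pics/s6.png',cv2.resize(im[200:320,260:420,::-1],None,fx=5,fy=5,interpolation=cv2.INTER_CUBIC))
im=viewer.get_image('top');cv2.imwrite('pics/t6.png',im[:,:,::-1])
im=viewer.get_image('wrist');cv2.imwrite('pics/w6.png',cv2.resize(im[170:350,:,::-1],None,fx=1.4,fy=1.4,interpolation=cv2.INTER_CUBIC))
E
```

```text
0.0292 0.018 [-9.2012  3.5906 12.0062] [ 0.0274 -0.0352  0.0183]
0.03 0.01765 [-12.9256   4.4154  17.5187] [ 0.0273 -0.0352  0.0183]
0.0305 0.01785 [-13.7925   4.2001  17.4084] [ 0.0273 -0.0352  0.0183]
0.0308 0.01804 [-14.365    4.4772  16.7376] [ 0.0273 -0.0352  0.0183]
0.031 0.01817 [-14.3407   4.0348  16.4633] [ 0.0273 -0.0352  0.0183]
0.0312 0.01826 [-14.5912   4.5076  15.9551] [ 0.0273 -0.0352  0.0183]
0.0313 0.01831 [-14.8365   4.4238  16.3949] [ 0.0273 -0.0352  0.0183]
0.0315 0.0184 [-14.765    4.4273  15.5817] [ 0.0273 -0.0352  0.0183]
0.0316 0.01841 [-15.0563   4.4207  16.4536] [ 0.0272 -0.0352  0.0183]
0.0317 0.0185 [-14.9918   3.9675  15.6765] [ 0.0272 -0.0352  0.0183]
[-15.0118   4.242   15.6107] 35.6583 0.00011621697301746959
```

View pics/s6.png

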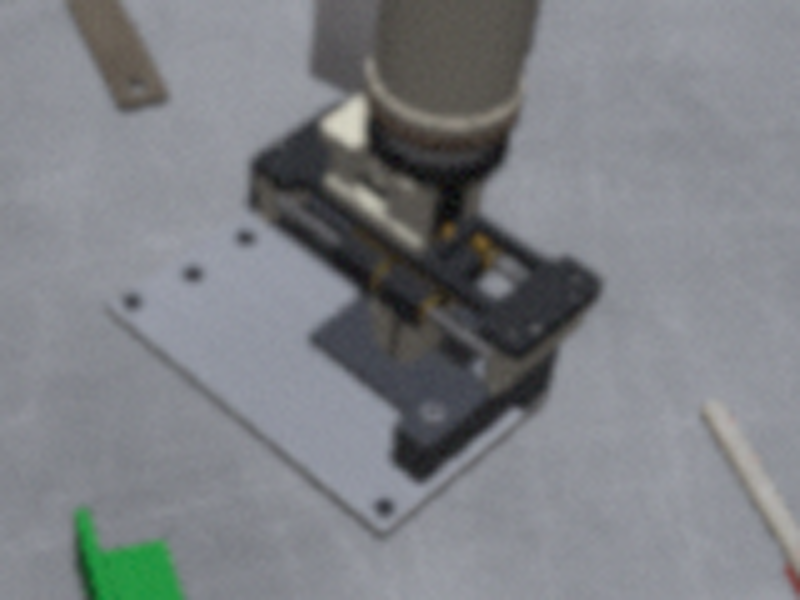

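View pics/w6.png

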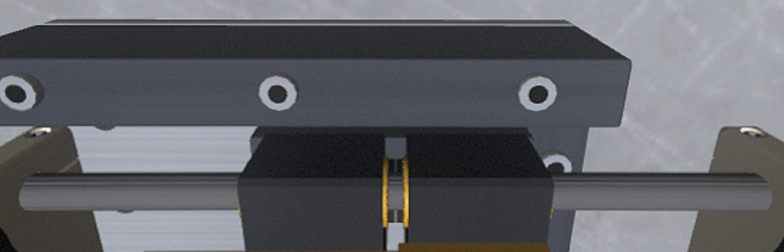

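View pics/t6.png

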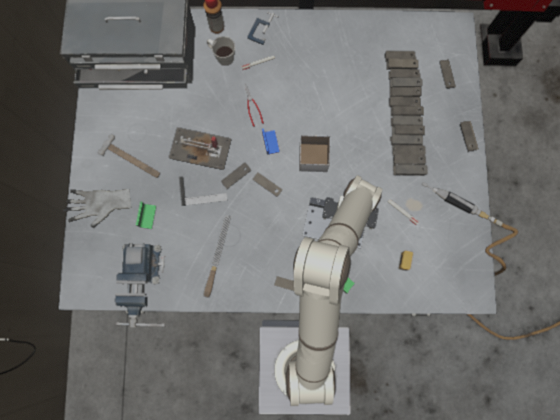

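The views show the upright leg flush with the fence and its right end at the stop (wrist crop (530,130)). The forces are steady at about 15 N into the fence, 15.6 N down and 4 N toward the stop. I'm handing in now.

```bash
python3 - <<'E'
from h import *
print(manip.hand_in(), manip.current_clock(), F(3)-np.load('f0.npy'))
E
```

```text
the job is handed in; nothing more can be done
the job is handed in; nothing more can be done
```

I placed the dark angle on the bed, with its upright leg against the fence and its end against the right-hand stop. I handed in at about 36 s with the arm still pushing. No verdict is reported.

**How it was done:** I gripped the angle by its upright leg, moved it along the bed until its end touched the stop, then set it down and released it. With shut fingers I pushed it from the inside corner to the fence and nudged it toward the stop. I then raised the push until it was pressed both ways.

**Last checks before hand-in:**
- **Push:** after a 1 s hold the forces were steady at about 15.0 N into the fence, 15.6 N down and 4.2 N toward the stop.
- **Contact:** the angle did not move along the fence under 5 N of sideways push, more than bed and fence friction should hold. The fingers stopped about 1 mm from where an angle seated on the fence should stop them.
- **Pictures:** the wrist view shows the leg flush with the fence and its end at the stop. The arm hides part of the bed and some things near it in the top view; everything else visible is where it was.

**Disagreements:** the fixed cameras and the wrist camera differed by about 2–3 mm on the bed's position. I used a value in between and relied on touch for the final fit. A force reading I tried to take after hand-in was refused, so there is no later check.

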